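# Fetch the bench anvil from behind the workshop clutter

### The job

The little horn anvil stands at the back of the plywood tray, behind the glass jar, the wooden moulding block and the oil tin. Clear these three into the empty metal tray at the side, then set the anvil on the middle of the rubber mat, and only then put the jar, the block and the tin each back on the very spot where it stood at the start. Keep everything upright, set things down rather than dropping them, and leave the small tape roll and the rivet tin where they are.

Things in the scene. Friction and masses are not known exactly. Their poses are not given: they have to be found in the camera images.
- jar_c (a point): Round amber glass jar with a steel lid, 56 mm diameter, 85 mm tall; the point is on its axis, half-way up (42.5 mm above its base). Straight side to 66 mm above its base; grasp it there, in its upper half. z up. About 0.26 kg. Loose, starts in the front row of the plywood tray.
- block_c (a point): Wooden moulding sample, loose: upright block 50 mm (x) by 45 mm (y) by 88 mm tall, its +x face cut in steps (32 mm deep at mid-height), its y faces flat, 45 mm apart: grasp there, in the upper half. The point is half-way up (44 mm above its base), at the centre of the base outline. z up. About 0.14 kg. Starts in the front row of the plywood tray.
- tin_c (a point): Grey rectangular oil tin, 60 mm (x) by 38 mm (y), body 72 mm tall, with a black round cap (26 mm diameter, 12 mm off-centre to +x) up to 84 mm. The point is 42 mm above its base, in the centre of the base outline. Grasp across its y faces, 38 mm apart, in its upper half. z up. About 0.24 kg. Loose, starts in the front row.
- anvil_c (a point): Small dark steel horn anvil, loose, 40 mm tall, 30 mm wide (y); base 60 mm (x), waist 20 mm wide from 10 to 20 mm up, flat-topped head 56 mm (x) from 20 to 40 mm up; conical horn to x = +65 mm, heel to x = -42 mm. The point is half-way up (20 mm above the underside), at the centre of the base. Grasp across y at the head. z up. About 0.42 kg. Starts behind the row of three.
- bay: Plywood tray, fixed: 200 mm (x) by 320 mm (y), floor 10 mm above the table, back rail (+x) 30 mm high, side rails 20 mm, open in front. Origin: centre of its underside, at table height; x points to its back, away from the robot. Jar, block and tin stand in any order along y, 90 mm apart, 32 mm in front of its centre; the anvil about 69 mm behind that row, its x along the tray's y.
- side_tray: Empty shallow aluminium tray, fixed: 270 mm (x) by 130 mm (y) outside, walls 4 mm thick and 16 mm high, floor about 4 mm above the table. Origin: centre of its underside, at table height. It lies left or right of the plywood tray. Room for the three things in a line along its x, 80 mm apart.
- mat: Square black rubber mat, 130 mm by 130 mm, 6 mm thick, fixed flat on the table on the other side of the plywood tray. Origin: centre of its underside, at table height.
- tape: Bystander: small cardboard tape roll lying flat, 40 mm diameter, 18 mm tall, in the back right corner (-y) of the plywood tray; its origin is the centre of its underside. Loose; leave alone.
- rivet_tin_center (a point): Bystander: small round steel rivet tin, 32 mm diameter, 22 mm tall, standing in the back left corner (+y) of the plywood tray; the point is its centre. Loose; leave alone.

How it is judged:
On the way, in this order (a step that is already met when the one before it is completed fails the run):
1. jar, block and tin all stand, released, in the metal side tray, while the anvil is still where it was (within 20 mm) (x of jar_c in the frame of side_tray between -0.125 and 0.125 m and y of jar_c in the frame of side_tray between -0.055 and 0.055 m and z of jar_c in the frame of side_tray below 0.0545 m and x of block_c in the frame of side_tray between -0.125 and 0.125 m and y of block_c in the frame of side_tray between -0.055 and 0.055 m and z of block_c in the frame of side_tray below 0.056 m and x of tin_c in the frame of side_tray between -0.125 and 0.125 m and y of tin_c in the frame of side_tray between -0.055 and 0.055 m and z of tin_c in the frame of side_tray below 0.054 m and linear speed of each of jar, block, tin below 0.03 m/s and angular speed of each of jar, block, tin below 0.3 rad/s and angle between each of jar_c, block_c, tin_c's own z axis and vertical below 0.12 rad and contact force between the fingers and jar below 0.1 N and contact force between the fingers and block below 0.1 N and contact force between the fingers and tin below 0.1 N and distance of anvil_c from where it was at the start of the episode below 0.02 m), for 0.2 s.
2. the anvil stands, released, on the middle of the mat (within 15 mm), the three others still in the side tray (horizontal distance between anvil_c and mat below 0.015 m and z of anvil_c in the frame of mat below 0.034 m and linear speed of anvil below 0.03 m/s and angular speed of anvil below 0.3 rad/s and angle between anvil_c's own z axis and vertical below 0.12 rad and contact force between the fingers and anvil below 0.1 N and x of jar_c in the frame of side_tray between -0.125 and 0.125 m and y of jar_c in the frame of side_tray between -0.055 and 0.055 m and z of jar_c in the frame of side_tray below 0.0545 m and x of block_c in the frame of side_tray between -0.125 and 0.125 m and y of block_c in the frame of side_tray between -0.055 and 0.055 m and z of block_c in the frame of side_tray below 0.056 m and x of tin_c in the frame of side_tray between -0.125 and 0.125 m and y of tin_c in the frame of side_tray between -0.055 and 0.055 m and z of tin_c in the frame of side_tray below 0.054 m), for 0.2 s.
At the end, for the whole second after the job is handed in: The jar, the block and the tin each stand upright, released and at rest within 15 mm of where they stood at the start, and the anvil stands upright, released and at rest with its centre within 15 mm of the middle of the mat (distance of each of jar_c, block_c, tin_c from where it was at the start of the episode below 0.015 m and linear speed of each of jar, block, tin, anvil below 0.03 m/s and angular speed of each of jar, block, tin, anvil below 0.3 rad/s and angle between each of jar_c, block_c, tin_c, anvil_c's own z axis and vertical below 0.12 rad and contact force between the fingers and jar below 0.1 N and contact force between the fingers and block below 0.1 N and contact force between the fingers and tin below 0.1 N and horizontal distance between anvil_c and mat below 0.015 m and z of anvil_c in the frame of mat below 0.034 m and contact force between the fingers and anvil below 0.1 N); the robot touches nothing.
It fails at once if jar, block, tin or anvil is tipped over (angle between any of jar_c, block_c, tin_c, anvil_c's own z axis and vertical above 0.7 rad).
It fails at once if jar, block, tin or anvil is let go in the air, more than about 30 mm above where it would stand ((height (world z) of jar_c above 0.0875 m and contact force between jar and anything else below 0.001 N) or (height (world z) of block_c above 0.089 m and contact force between block and anything else below 0.001 N) or (height (world z) of tin_c above 0.087 m and contact force between tin and anything else below 0.001 N) or (height (world z) of anvil_c above 0.065 m and contact force between anvil and anything else below 0.001 N)).
It fails at once if the tape roll or the rivet tin is shifted by more than 30 mm (distance of any of tape, rivet_tin_center from where it was at the start of the episode above 0.03 m).
It also fails if it takes over 138 s, if anything falls off the work surface, if the arm or the gripper's body presses on something with over 40 N, if the wrist force passes 120 N, or if a joint passes its speed limit or range.

### The arm

A 7-joint arm with a two-finger parallel gripper is mounted at the origin on the work surface. World frame = base frame: x ahead of the robot, y to its left, z up, the work surface at z = 0. Lengths are in m, angles in rad, forces in N, time in s.
With the tool pointing down it reaches from about 0.4 to 0.875 m from the base axis. Payload 6.5 kg.
Tool frame: the origin (TCP) lies midway between the tips of the shut fingers; the grasp point (between the pads) lies 19 mm behind it; z points along the fingers, y is the line along which they close (so a half turn about z gives the same grasp; the last joint's range is limited). The gripper opens to 88 mm and grips with 3 to 60 N. Pads are 18 mm wide; open, the fingers measure 123 mm over their backs; the gripper's body (75 mm by 187 mm) begins 45 mm behind the grasp point.
Start: joints at [-1.206, 0.536, -0.004, 1.538, 0.003, 1.067, -0.071], TCP at [0.271, 0.591, 0.239] pointing down, gripper open.
Joint ranges: [-2.7, 2.7], [-0.37, 2.16], [-1.27, 1.26], [0.24, 2.4], [-1.31, 4.45], [0.19, 1.91], [-2.76, 2.76]. Speed limits (rad/s): [2.39, 2.39, 3.14, 3.14, 3.14, 3.14, 3.14].

### API

Orientations are given as a unit quaternion [x, y, z, w].
In Python, from bench import manip gives the robot as it stands.
- The arm moves only by the tool servo_tool, never from a script. Its argument "commands" is text: rows parted by semicolons, each of 6 numbers parted by spaces: the shift along the world's x, y, z in cm, then the turn, a rotation vector about the world's x, y, z in rad. A call has 1 to 12 rows; each row shifts and turns the commanded pose from where the row before left it; what a row does not reach is not made up. A row lasts 1/8 s, in which the tool goes at most 62.5 mm and 10.7 degrees, less where a joint would pass 70% of its speed; a pose out of reach is approached as far as the arm can. A call is refused whole if a number of a shift passes 6.25 or a number of a turn 0.188, either way. A call with a gripper value outside its range is refused whole. "hand" is the gripper command: -1 is shut, 1 is fully open, values between are in proportion, set as the call begins (left out, the last holds). The fingers move at their own pace and stop on an object; "grip_force" is the grip in N (left out, the last holds). Time passes only in rows, so rows that do not move let the fingers close. It gives the time, the measured TCP pose, the force, the opening and the grip force at its end, in the units of the state.
- manip.sense(): the state, without advancing time (a new reading comes with each control period).
- manip.grab_frame(name): name is "side" or "top"; returns the picture (400x640x3 uint8, blue, green, red); there is no depth.
- manip.camera_model(name): a dict with "vertical_fov" (degrees; the focal length in pixels is half the picture's height over the tangent of half this angle, whatever the lens; pixels are square), "cx", "cy" (the principal point, pixels), "eye" and "orientation" of the camera in the world. Camera axes: x right, y down, z forward; pixel columns grow to the right and rows downward; lengths in m; the calibration is good to about 2 mm. A picture is of the moment at which its call begins. camera_model takes no time and is no camera call.
- manip.finish_job(): hands the job in; it is judged then, once.
The state is a dict: "t": time; "qpos": joint angles; "joint_velocities": joint speeds; "tau": joint torques, N m; "tool_pos": TCP position; "tool_rot": TCP orientation; "wrist_force": force on the tool from outside, world axes, zero at the start; "wrist_torque": the same for the moment, N m; "finger_gap": finger opening in m; "grip_force": force on a finger pad.
Only numpy, scipy, OpenCV 4.12 (cv2) and the standard library are available. Lean on these libraries where they do the work, as an engineer would, in place of code of your own. Each camera call takes 0.05 s, during which the arm holds its last target. There are 200 camera calls.

## Working session

There is one attempt and no reset: what is moved stays moved. The work goes in short steps, Python scripts to look and compute and a tool call to move; the robot and the scene stay as the last step left them, time stands still between calls to the robot, and variables do not carry over. Pictures are saved under pics/ and viewed, at most 14 in all, crops included, and the job is handed in when it is done.

Besides the shell and the picture viewer there is one more tool, called after "Call:" by a JSON object that holds its "fn" and its "kwargs", one argument or row to a line. servo_tool: Moves the arm, as the interface text tells. Its arguments: {"type":"object","properties":{"commands":{"type":"string"},"hand":{"type":"number"},"grip_force":{"type":"number"}},"required":["commands"]}

```bash
mkdir -p pics
python3 - <<'E'
from bench import manip
import cv2
for n in("side","top"):
    cv2.imwrite(f"pics/{n}0.png",manip.grab_frame(n)); print(manip.camera_model(n))
print(manip.sense())
E
```

```text
{'vertical_fov': 53.37231028735519, 'cx': 321.35696023644766, 'cy': 205.6668534978337, 'eye': array([ 0.52316793, -0.61603424,  0.76282288]), 'orientation': array([ 0.93442331, -0.05533962,  0.0236525 , -0.35104297])}
{'vertical_fov': 53.178024044960736, 'cx': 317.6798187781591, 'cy': 192.70205307814103, 'eye': array([4.22722977e-01, 8.51961290e-04, 9.06469795e-01]), 'orientation': array([ 0.70604153, -0.70159405,  0.06587616, -0.0702245 ])}
{'t': 0.1, 'qpos': array([-1.20616784,  0.5370683 , -0.00439953,  1.53874863,  0.00260162,
        1.06732142, -0.07116533]), 'joint_velocities': array([ 0.00064384, -0.00363399, -0.00038728, -0.0024498 ,  0.00185296,
        0.00031484, -0.00038155]), 'tau': array([ 2.73301121e-03, -5.72078562e+01,  9.94015820e-01, -2.52232540e+01,
       -5.61758573e-02,  1.34587529e-02,  3.11569863e-05]), 'tool_pos': array([0.27126026, 0.59008937, 0.23795141]), 'tool_rot': array([ 2.13716149e-01,  9.76895498e-01, -7.63893439e-04, -9.78078233e-05]), 'wrist_force': array([-0.5266649 , -0.13148761, -0.52999506]), 'wrist_torque': array([-0.00574276,  0.02025512, -0.08186075]), 'grip_force': 0.0, 'finger_gap': 0.08790146826638266}
```

View pics/side0.png

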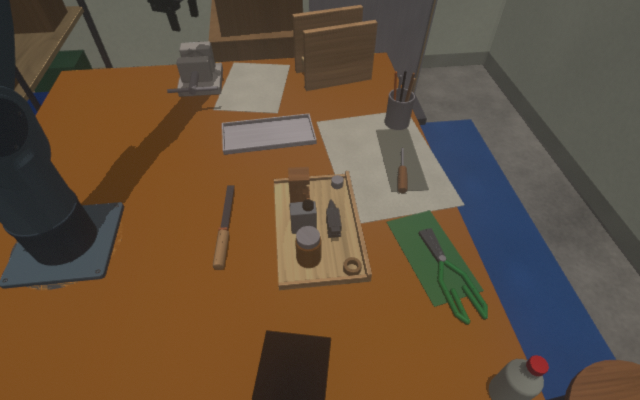

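View pics/top0.png

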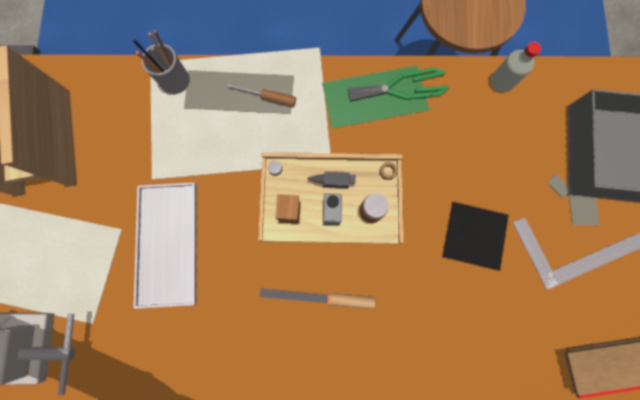

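The top view shows the tray (260–403, 153–242), with the block at (288,208), tin (332,208), jar (375,208) and anvil (335,180, horn to the left, +y). The metal tray is at (165,245) and the mat at (476,236). Next I set up ray casting and zoom in.

```bash
cat > h.py <<'E'
from bench import manip
import cv2, numpy as np
from scipy.spatial.transform import Rotation as R
def ray(n,uv):
    c=manip.camera_model(n); f=200/np.tan(np.radians(c["vertical_fov"])/2)
    d=R.from_quat(c["orientation"]).apply([(uv[0]-c["cx"])/f,(uv[1]-c["cy"])/f,1]); return np.array(c["eye"]),d
def plane(n,uv,z):
    e,d=ray(n,uv); return e+d*(z-e[2])/d[2]
def quad(m):
    c=max(cv2.findContours(m.astype(np.uint8),cv2.RETR_EXTERNAL,cv2.CHAIN_APPROX_NONE)[0],key=cv2.contourArea)
    return c
def proj(n,p):
    c=manip.camera_model(n); f=200/np.tan(np.radians(c["vertical_fov"])/2)
    q=R.from_quat(c["orientation"]).inv().apply(np.array(p)-c["eye"]); return q[0]/q[2]*f+c["cx"],q[1]/q[2]*f+c["cy"]
E
python3 - <<'E'
from h import *
im=cv2.imread("pics/top0.png"); 
cv2.imwrite("pics/c1.png",cv2.resize(im[145:250,250:410],None,fx=5,fy=5,interpolation=cv2.INTER_CUBIC)[:600])
s=cv2.imread("pics/side0.png")
cv2.imwrite("pics/c2.png",cv2.resize(s[160:290,265:375],None,fx=4.6,fy=4.6,interpolation=cv2.INTER_CUBIC))
hsv=cv2.cvtColor(im,cv2.COLOR_BGR2HSV)
def rep(name,m,z,x0,y0,x1,y1):
    k=np.zeros(m.shape,bool);k[y0:y1,x0:x1]=1
    c=quad(m&k); r=cv2.minAreaRect(c); b=cv2.boxPoints(r)
    P=np.array([plane("top",p,z)[:2] for p in b])
    e=np.diff(np.vstack([P,P[:1]]),axis=0)
    print(name,r,"center",P.mean(0).round(4),"len",np.linalg.norm(e,axis=1).round(4),"ang",np.degrees(np.arctan2(e[:,1],e[:,0])).round(1))
rep("mat",hsv[...,2]<45,.006,430,190,520,280)
rep("tray",hsv[...,1]<110,.016,120,170,215,320)
rep("bay",(hsv[...,0]>15)&(hsv[...,0]<30)|(hsv[...,1]<150),.02,245,140,415,255)
E
```

```text
mat ((475.7470397949219, 235.88824462890625), (56.944252014160156, 53.25643539428711), 12.528807640075684) center [ 0.5026 -0.3483] len [0.1218 0.127  0.1212 0.124 ] ang [ -15.5 -102.6  163.1   77.8]
tray ((164.7569122314453, 245.01795959472656), (62.13651657104492, 126.82991790771484), 0.8184555172920227) center [0.4805 0.3458] len [0.2808 0.1426 0.2798 0.1342] ang [   4.6  -90.5 -177.1   89.6]
bay ((324.0, 191.5), (103.0, 158.0), 90.0) center [ 0.6016 -0.0071] len [0.3665 0.2375 0.3485 0.238 ] ang [-89.7 178.1  90.4   2.4]
```

View pics/c1.png

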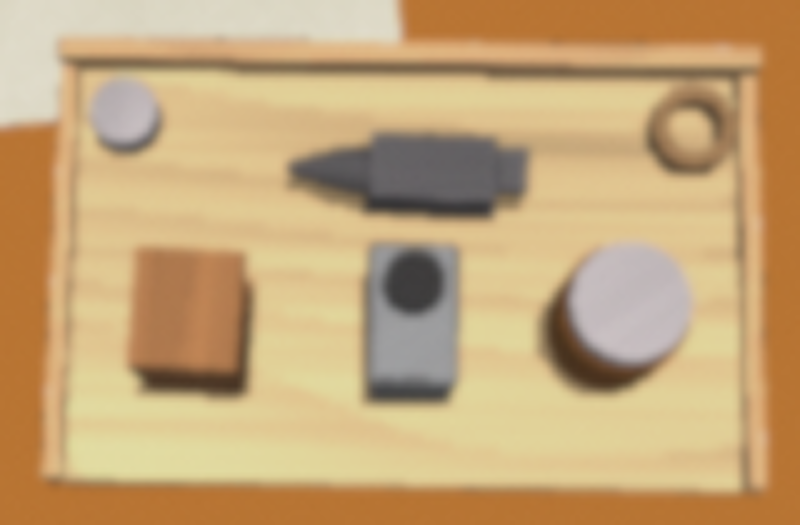

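View pics/c2.png

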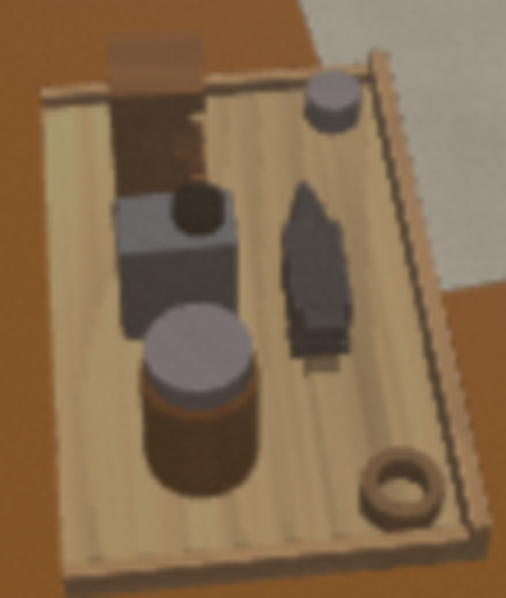

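Both views agree on the order. In the top-view crop, the jar lid is centred at (629,303), the tin cap at (413,281), the block top at about (187,312) and the anvil head at about (434,168), with the horn towards +y. I turn these into positions and check them against the known sizes.

Run:
```python
from h import *
im=cv2.imread("pics/top0.png"); hsv=cv2.cvtColor(im,cv2.COLOR_BGR2HSV)
def poly(name,m,z,box):
    x0,y0,x1,y1=box
    k=np.zeros(m.shape,bool);k[y0:y1,x0:x1]=1
    c=quad(m&k); h=cv2.convexHull(c)
    q=cv2.approxPolyN(h,4,ensure_convex=True).reshape(-1,2) 
    P=np.array([plane("top",p,z)[:2] for p in q]); e=np.roll(P,-1,0)-P
    print(name,q.tolist(),P.mean(0).round(4),np.linalg.norm(e,axis=1).round(4),np.degrees(np.arctan2(e[:,1],e[:,0])).round(1))
poly("mat",hsv[...,2]<70,.006,(430,190,520,280))
poly("tray",hsv[...,1]<120,.016,(120,170,210,320))
C=lambda u,v:(u/5+250-.4,v/5+145-.4)
S=lambda u,v:(u/4.6+265-.4,v/4.6+160-.4)
t=lambda n,u,v,z:print(n,plane("top",C(u,v),z)[:2].round(4))
bay=np.array([plane("top",C(*p),z)[:2] for p,z in (((44,481),.02),((768,491),.02),((762,47),.03),((60,40),.03))])
print("bay",bay.round(4),[np.linalg.norm(bay[i]-bay[i-1]).round(4) for i in range(4)])
def tri(n,a,b):
    e1,d1=ray("top",C(*a)); e2,d2=ray("side",S(*b))
    s=np.linalg.lstsq(np.c_[d1,-d2],e2-e1,rcond=None)[0]; p=e1+s[0]*d1;q=e2+s[1]*d2
    print("tri",n,((p+q)/2).round(4),"gap",np.linalg.norm(p-q).round(4))
t("jar",629,303,.095);tri("jar",(629,303),(198,347))
t("cap",413,281,.094);tri("cap",(413,281),(198,203))
for p in ((135,247),(245,252),(240,378),(128,370)):t("blk",*p,.098)
for p in ((370,243),(458,243),(453,378),(368,378)):t("tin",*p,.082)
for p in ((373,134),(497,137),(494,205),(367,200)):t("anvhead",*p,.05)
t("horn",292,168,.04);t("heel",527,170,.05)
t("tape",690,128,.028);t("riv",123,113,.032)
```

```text
mat [[507, 215], [499, 269], [443, 256], [453, 202]] [ 0.5035 -0.3478] [0.1235 0.125  0.1254 0.1239] [ 167.    77.3  -13.5 -103.6]
tray [[196, 305], [132, 309], [136, 185], [196, 181]] [0.4804 0.3451] [0.1378 0.2736 0.1371 0.2744] [  93.9    3.6  -85.8 -176.3]
bay [[ 0.4867  0.1372]
 [ 0.4843 -0.1823]
 [ 0.6846 -0.1844]
 [ 0.6863  0.1354]] [np.float64(0.1996), np.float64(0.3195), np.float64(0.2003), np.float64(0.3198)]
jar [ 0.5556 -0.1124]
tri jar [ 0.5573 -0.1126  0.0928] gap 0.0027
cap [ 0.5645 -0.0237]
tri cap [ 0.5662 -0.0236  0.091 ] gap 0.0024
blk [0.5773 0.0911]
blk [0.5755 0.0457]
blk [0.5233 0.0469]
blk [0.5263 0.0926]
tin [ 0.5826 -0.0059]
tin [ 0.5829 -0.0429]
tin [ 0.5258 -0.0406]
tin [ 0.5256 -0.0053]
anvhead [ 0.6379 -0.0073]
anvhead [ 0.6368 -0.062 ]
anvhead [ 0.6061 -0.0605]
anvhead [ 0.6081 -0.0048]
horn [0.6246 0.0286]
heel [ 0.6219 -0.0751]
tape [ 0.647 -0.151]
riv [0.6515 0.1055]
```

The bay measures 0.1996 × 0.3195 m against 0.200 × 0.320, and the row spacing is about 90 mm, so the calibration holds.

| Thing | x (m) | y (m) | Yaw |
|---|---|---|---|
| Block | 0.552 | 0.068 | |
| Tin | 0.5535 | -0.0236 | |
| Jar | 0.555 | -0.1126 | |
| Anvil | 0.622 | -0.034 | |
| Side tray | 0.480 | 0.345 | about 3.7° |
| Mat | 0.503 | -0.348 | |

I move above the block first.

Call:
{"fn": "servo_tool", "kwargs": {
  "commands": "2.3 -4.35 0 0 0 0.035;2.3 -4.35 0 0 0 0.035;2.3 -4.35 0 0 0 0.035;2.3 -4.35 0 0 0 0.035;2.3 -4.35 0 0 0 0.035;2.3 -4.35 0 0 0 0.035;2.3 -4.35 0 0 0 0.035;2.3 -4.35 0 0 0 0.035;2.3 -4.35 0 0 0 0.035;2.3 -4.35 0 0 0 0.035;2.3 -4.35 0 0 0 0.035;2.2 -4.35 0 0 0 0.035",
  "hand": 0.7,
  "grip_force": 25
}}

```text
t: 1.6
tool_pos: [0.5468, 0.0671, 0.2385]
tool_rot: [0.005, 1.0, 0.0, -0.0]
wrist_force: [0.3, 0.3, 0.2]
finger_gap: 0.0743
grip_force: 0.0
```

Call:
{"fn": "servo_tool", "kwargs": {
  "commands": "0 0 -4 0 0 0;0 0 -4 0 0 0;0 0 -4 0 0 0;0 0 -3 0 0 0;0 0 -2 0 0 0;0 0 -1.2 0 0 0;0 0 -0.5 0 0 0;0 0 0 0 0 0;0 0 0 0 0 0"
}}

```text
t: 2.72
tool_pos: [0.547, 0.0687, 0.0524]
tool_rot: [0.005, 1.0, 0.0, 0.001]
wrist_force: [1.1, -0.5, 0.3]
finger_gap: 0.0749
grip_force: 0.0
```

Call:
{"fn": "servo_tool", "kwargs": {
  "commands": "0 0 0 0 0 0;0 0 0 0 0 0;0 0 0 0 0 0;0 0 0 0 0 0;0 0 0 0 0 0;0 0 0 0 0 0",
  "hand": -1
}}

```text
t: 3.48
tool_pos: [0.5465, 0.0687, 0.0518]
tool_rot: [0.005, 1.0, 0.0, 0.0]
wrist_force: [-0.1, -0.2, 2.8]
finger_gap: 0.0449
grip_force: 24.8
```

Call:
{"fn": "servo_tool", "kwargs": {
  "commands": "0 0 1.5 0 0 0;0 0 3 0 0 0;0 0 3 0 0 0;0 0 1 0 0 0;0.1 3 0 0 0 0;0.1 4 0 0 0 0;0.1 4 0 0 0 0;0.1 4 0 0 0 0;0.1 4 0 0 0 0;0.1 4 0 0 0 0;0.2 3 0 0 0 0;0 2.1 0 0 0 0"
}}

```text
t: 4.97
tool_pos: [0.5537, 0.3509, 0.136]
tool_rot: [0.005, 1.0, -0.0, -0.001]
wrist_force: [0.0, -0.1, -1.5]
finger_gap: 0.0446
grip_force: 24.8
```

Call:
{"fn": "servo_tool", "kwargs": {
  "commands": "0 0 -3 0 0 0;0 0 -3 0 0 0;0 0 -1.5 0 0 0;0 0 -0.8 0 0 0;0 0 -0.4 0 0 0;0 0 0 0 0 0;0 0 0 0 0 0"
}}

```text
t: 5.85
tool_pos: [0.5549, 0.3499, 0.0505]
tool_rot: [0.005, 1.0, 0.0, 0.001]
wrist_force: [-0.5, 1.0, -1.4]
finger_gap: 0.0449
grip_force: 24.8
```

Call:
{"fn": "servo_tool", "kwargs": {
  "commands": "0 0 -0.25 0 0 0;0 0 -0.1 0 0 0;0 0 0 0 0 0;0 0 0 0 0 0"
}}

```text
t: 6.35
tool_pos: [0.5544, 0.3496, 0.0462]
tool_rot: [0.005, 1.0, -0.0, 0.0]
wrist_force: [-0.5, -0.7, -0.9]
finger_gap: 0.0453
grip_force: 24.8
```

Call:
{"fn": "servo_tool", "kwargs": {
  "commands": "0 0 -0.1 0 0 0;0 0 0 0 0 0;0 0 0 0 0 0"
}}

```text
t: 6.72
tool_pos: [0.5546, 0.3497, 0.0459]
tool_rot: [0.005, 1.0, 0.0, 0.0]
wrist_force: [-2.1, -1.3, 5.5]
finger_gap: 0.0452
grip_force: 24.8
```

Call:
{"fn": "servo_tool", "kwargs": {
  "commands": "0 0 0 0 0 0;0 0 0 0 0 0;0 0 0 0 0 0;0 0 0 0 0 0;0 0 2 0 0 0;0 0 4 0 0 0;0 0 4 0 0 0;0 0 4 0 0 0;0 -4 0 0 0 0;0 -5 0 0 0 0;0 -5 0 0 0 0;0 -5 0 0 0 0",
  "hand": 0.6
}}

```text
t: 8.22
tool_pos: [0.5547, 0.1581, 0.1869]
tool_rot: [0.005, 1.0, 0.0, 0.001]
wrist_force: [0.1, -0.4, 0.0]
finger_gap: 0.0704
grip_force: 0.0
```

Call:
{"fn": "servo_tool", "kwargs": {
  "commands": "-0.1 -5 0 0 0 0;0 -5 0 0 0 0;0 -5 0 0 0 0;0 -3.4 0 0 0 0;0 0 -4 0 0 0;0 0 -4 0 0 0;0 0 -3 0 0 0;0 0 -1.7 0 0 0;0 0 -0.8 0 0 0;0 0 0 0 0 0;0 0 0 0 0 0"
}}

```text
t: 9.6
tool_pos: [0.5543, -0.0244, 0.0512]
tool_rot: [0.005, 1.0, 0.0, 0.001]
wrist_force: [0.2, -0.0, 0.5]
finger_gap: 0.0709
grip_force: 0.0
```

Call:
{"fn": "servo_tool", "kwargs": {
  "commands": "0 0 0 0 0 0;0 0 0 0 0 0;0 0 0 0 0 0;0 0 0 0 0 0;0 0 0 0 0 0;0 0 0 0 0 0",
  "hand": -1
}}

```text
t: 10.35
tool_pos: [0.5535, -0.0245, 0.0503]
tool_rot: [0.005, 1.0, -0.0, 0.0]
wrist_force: [-1.0, -0.7, 2.0]
finger_gap: 0.0379
grip_force: 25.0
```

Call:
{"fn": "servo_tool", "kwargs": {
  "commands": "0 0 1.5 0 0 0;0 0 3 0 0 0;0 0 4 0 0 0;0 0 4 0 0 0;-1 4 0 0 0 0;-1 5 0 0 0 0;-1 5 0 0 0 0;-1 5 0 0 0 0;-1 5 0 0 0 0;-1 5 0 0 0 0;-1 5 0 0 0 0;-0.4 3 0 0 0 0"
}}

```text
t: 11.85
tool_pos: [0.4776, 0.3487, 0.1757]
tool_rot: [0.004, 1.0, 0.0, -0.0]
wrist_force: [0.2, -1.0, -3.2]
finger_gap: 0.0379
grip_force: 25.0
```

Call:
{"fn": "servo_tool", "kwargs": {
  "commands": "0 0 -4 0 0 0;0 0 -4 0 0 0;0 0 -2.5 0 0 0;0 0 -1.2 0 0 0;0 0 -0.8 0 0 0;0 0 -0.4 0 0 0;0 0 -0.1 0 0 0;0 0 0 0 0 0;0 0 0 0 0 0;0 0 0 0 0 0"
}}

```text
t: 13.1
tool_pos: [0.4795, 0.3457, 0.0455]
tool_rot: [0.005, 1.0, 0.0, 0.0]
wrist_force: [0.0, 0.0, -1.9]
finger_gap: 0.0378
grip_force: 25.0
```

Call:
{"fn": "servo_tool", "kwargs": {
  "commands": "0 0 -0.1 0 0 0;0 0 -0.05 0 0 0;0 0 0 0 0 0;0 0 0 0 0 0"
}}

```text
t: 13.6
tool_pos: [0.4796, 0.3457, 0.0443]
tool_rot: [0.005, 1.0, 0.0, 0.0]
wrist_force: [-1.7, -1.2, 5.7]
finger_gap: 0.0378
grip_force: 25.0
```

Call:
{"fn": "servo_tool", "kwargs": {
  "commands": "0 0 0 0 0 0;0 0 0 0 0 0;0 0 0 0 0 0;0 0 0 0 0 0;0 0 2 0 0 0;0 0 4 0 0 0;0 0 4 0 0 0;0 0 3 0 0 0;1 -4 0 0 0 0;1 -5 0 0 0 0;1 -5 0 0 0 0;1 -5 0 0 0 0",
  "hand": 0.7
}}

```text
t: 15.1
tool_pos: [0.52, 0.1541, 0.1753]
tool_rot: [0.005, 1.0, 0.0, 0.001]
wrist_force: [0.3, -0.1, -0.8]
finger_gap: 0.0749
grip_force: 0.0
```

Call:
{"fn": "servo_tool", "kwargs": {
  "commands": "1 -5 0 0 0 0;1 -5 0 0 0 0;0.5 -5 0 0 0 0;0.5 -5 0 0 0 0;0.5 -4 0 0 0 0;0 -2.8 0 0 0 0;0 0 0 0 0 0;0 0 0 0 0 0"
}}

```text
t: 16.1
tool_pos: [0.5547, -0.111, 0.1744]
tool_rot: [0.005, 1.0, 0.0, 0.0]
wrist_force: [0.3, 0.2, -0.6]
finger_gap: 0.075
grip_force: 0.0
```

Call:
{"fn": "servo_tool", "kwargs": {
  "commands": "0 -0.2 -4 0 0 0;0 0 -4 0 0 0;0 0 -2.5 0 0 0;0 0 -1.5 0 0 0;0 0 -0.7 0 0 0;0 0 0 0 0 0;0 0 0 0 0 0"
}}

```text
t: 16.98
tool_pos: [0.5551, -0.1144, 0.0476]
tool_rot: [0.005, 1.0, -0.0, 0.001]
wrist_force: [-0.3, 0.4, 1.2]
finger_gap: 0.0746
grip_force: 0.0
```

Call:
{"fn": "servo_tool", "kwargs": {
  "commands": "0 0 0 0 0 0;0 0 0 0 0 0;0 0 0 0 0 0;0 0 0 0 0 0;0 0 0 0 0 0;0 0 0 0 0 0",
  "hand": -1
}}

```text
t: 17.73
tool_pos: [0.5547, -0.1144, 0.0471]
tool_rot: [0.005, 1.0, 0.0, 0.0]
wrist_force: [-1.2, 0.2, 5.0]
finger_gap: 0.0552
grip_force: 25.0
```

Call:
{"fn": "servo_tool", "kwargs": {
  "commands": "0 0 1.5 0 0 0;0 0 3 0 0 0;0 0 4 0 0 0;0 0 4 0 0 0;-1.5 4 0 0 0 0;-1.5 4.5 0 0 0 0;-1.5 4.5 0 0 0 0;-1.5 4.5 0 0 0 0;-1.5 4.5 0 0 0 0;-1.5 4.5 0 0 0 0;-1.5 4.5 0 0 0 0;-1.5 4.5 0 0 0 0"
}}

```text
t: 19.23
tool_pos: [0.4336, 0.2417, 0.1722]
tool_rot: [0.006, 1.0, -0.0, 0.0]
wrist_force: [1.8, 0.4, -3.6]
finger_gap: 0.0551
grip_force: 25.0
```

Call:
{"fn": "servo_tool", "kwargs": {
  "commands": "-1.5 4.5 0 0 0 0;-1 3 0 0 0 0;-1 2.4 0 0 0 0;0 0 0 0 0 0;0 0 -4 0 0 0;0 0 -4 0 0 0;0 0 -2.5 0 0 0;0 0 -1.2 0 0 0;0 0 -0.8 0 0 0;0 0 -0.4 0 0 0;0 0 0 0 0 0;0 0 0 0 0 0"
}}

```text
t: 20.72
tool_pos: [0.3998, 0.3399, 0.0433]
tool_rot: [0.005, 1.0, 0.0, 0.0]
wrist_force: [-1.0, -0.1, -4.2]
finger_gap: 0.0554
grip_force: 25.0
```

Call:
{"fn": "servo_tool", "kwargs": {
  "commands": "0 0 -0.15 0 0 0;0 0 -0.1 0 0 0;0 0 0 0 0 0;0 0 0 0 0 0"
}}

```text
t: 21.22
tool_pos: [0.3996, 0.3398, 0.041]
tool_rot: [0.005, 1.0, 0.0, 0.0]
wrist_force: [-2.5, -1.6, 6.6]
finger_gap: 0.0556
grip_force: 25.0
```

Call:
{"fn": "servo_tool", "kwargs": {
  "commands": "0 0 0 0 0 0;0 0 0 0 0 0;0 0 0 0 0 0;0 0 0 0 0 0;0 0 2 0 0 0;0 0 4 0 0 0;0 0 4 0 0 0;0 0 4 0 0 0;0 -4 0 0 0 0;1 -5 0 0 0 0;1 -5 0 0 0 0;1 -5 0 0 0 0",
  "hand": 0.7
}}

```text
t: 22.72
tool_pos: [0.4296, 0.148, 0.1804]
tool_rot: [0.005, 1.0, 0.0, 0.0]
wrist_force: [-0.2, 0.2, -0.3]
finger_gap: 0.0748
grip_force: 0.0
```

Run:
```python
from h import *
im=manip.grab_frame("top");cv2.imwrite("pics/top1.png",im)
s=manip.grab_frame("side")
cv2.imwrite("pics/s1.png",cv2.resize(np.hstack([s[80:290,200:380],im[140:350,110:300]]),None,fx=2,fy=2))
```

```text
(no output)
```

View pics/s1.png

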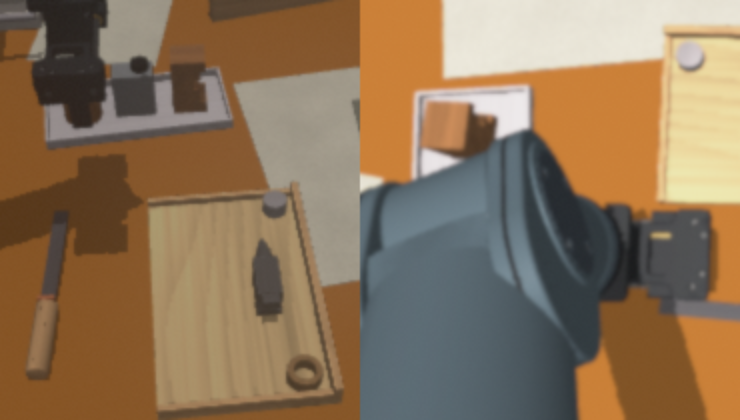

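All three stand upright inside the metal tray (jar behind the gripper, tin at about (133,85), block at about (188,80) in the left crop). The anvil, tape and rivet tin are untouched. Now I move to the anvil.

Call:
{"fn": "servo_tool", "kwargs": {
  "commands": "1.6 -1.5 0 0 0 -0.132;1.6 -1.5 0 0 0 -0.132;1.6 -1.5 0 0 0 -0.132;1.6 -1.5 0 0 0 -0.132;1.6 -1.5 0 0 0 -0.132;1.6 -1.5 0 0 0 -0.132;1.6 -1.5 0 0 0 -0.132;1.6 -1.5 0 0 0 -0.132;1.6 -1.5 0 0 0 -0.132;1.6 -1.5 0 0 0 -0.132;1.6 -1.5 0 0 0 -0.132;1.6 -1.7 0 0 0 -0.132",
  "hand": 0.27,
  "grip_force": 35
}}

```text
t: 24.32
tool_pos: [0.622, -0.0314, 0.1799]
tool_rot: [0.717, 0.698, 0.0, -0.0]
wrist_force: [0.2, 0.1, -0.6]
finger_gap: 0.0563
grip_force: 0.0
```

Call:
{"fn": "servo_tool", "kwargs": {
  "commands": "0 0 -4 0 0 0;0 0 -3 0 0 0;0 0 -2 0 0 0;0 0 0 0 0 0;0 0 0 0 0 0"
}}

```text
t: 24.95
tool_pos: [0.6223, -0.0323, 0.0913]
tool_rot: [0.715, 0.699, 0.001, 0.001]
wrist_force: [0.1, 0.1, 0.4]
finger_gap: 0.056
grip_force: 0.0
```

Call:
{"fn": "servo_tool", "kwargs": {
  "commands": "0 -0.15 -2.5 0 0 0;0 0 -2 0 0 0;0 0 -1.5 0 0 0;0 0 -0.7 0 0 0;0 0 -0.3 0 0 0;0 0 0 0 0 0;0 0 0 0 0 0"
}}

```text
t: 25.82
tool_pos: [0.6218, -0.034, 0.0207]
tool_rot: [0.716, 0.699, 0.0, 0.0]
wrist_force: [-0.3, -0.0, 0.5]
finger_gap: 0.056
grip_force: 0.0
```

Call:
{"fn": "servo_tool", "kwargs": {
  "commands": "0 0 0 0 0 0;0 0 0 0 0 0;0 0 0 0 0 0;0 0 0 0 0 0;0 0 0 0 0 0;0 0 0 0 0 0",
  "hand": -1
}}

```text
t: 26.58
tool_pos: [0.6221, -0.0338, 0.0205]
tool_rot: [0.715, 0.699, 0.0, 0.0]
wrist_force: [2.1, 0.0, 1.5]
finger_gap: 0.0294
grip_force: 35.3
```

Call:
{"fn": "servo_tool", "kwargs": {
  "commands": "0 0 1.5 0 0 0;0 0 3 0 0 0;0 0 3 0 0 0;0 0 1 0 0 0;-1.7 -4 0 0 0 0;-1.7 -5 0 0 0 0;-1.7 -5 0 0 0 0;-1.7 -5 0 0 0 0;-1.7 -5 0 0 0 0;-1.7 -4 0 0 0 0;-1.7 -3.4 0 0 0 0;0 0 0 0 0 0"
}}

```text
t: 28.08
tool_pos: [0.4985, -0.3516, 0.1046]
tool_rot: [0.718, 0.696, -0.002, -0.001]
wrist_force: [0.2, 0.2, -5.9]
finger_gap: 0.0298
grip_force: 35.3
```

Call:
{"fn": "servo_tool", "kwargs": {
  "commands": "0 0 -3 0 0 0;0 0 -2.5 0 0 0;0 0 -1.5 0 0 0;0 0 -1 0 0 0;0 0 -0.5 0 0 0;0 0 -0.2 0 0 0;0 0 0 0 0 0;0 0 0 0 0 0"
}}

```text
t: 29.08
tool_pos: [0.5027, -0.3481, 0.0187]
tool_rot: [0.716, 0.699, 0.0, 0.0]
wrist_force: [1.6, 0.1, -4.5]
finger_gap: 0.0299
grip_force: 35.3
```

Call:
{"fn": "servo_tool", "kwargs": {
  "commands": "0 0 -0.15 0 0 0;0 0 -0.1 0 0 0;0 0 0 0 0 0;0 0 0 0 0 0"
}}

```text
t: 29.58
tool_pos: [0.5027, -0.348, 0.0164]
tool_rot: [0.716, 0.699, 0.0, 0.0]
wrist_force: [-1.7, 2.2, 6.9]
finger_gap: 0.0291
grip_force: 35.4
```

Call:
{"fn": "servo_tool", "kwargs": {
  "commands": "0 0 0 0 0 0;0 0 0 0 0 0;0 0 0 0 0 0;0 0 0 0 0 0;0 0 2 0 0 0;0 0 4 0 0 0;0 0 4 0 0 0;0 0 5 0 0 0;0 5 0 0 0 0.132;0 5 0 0 0 0.132;0 5 0 0 0 0.132;0 5 0 0 0 0.132",
  "hand": 0.4
}}

```text
t: 31.08
tool_pos: [0.5026, -0.1466, 0.1672]
tool_rot: [0.507, 0.862, 0.0, 0.001]
wrist_force: [0.8, 0.7, -0.2]
finger_gap: 0.062
grip_force: 0.0
```

Run:
```python
from h import *
im=manip.grab_frame("top");s=manip.grab_frame("side")
cv2.imwrite("pics/a1.png",cv2.resize(im[190:285,425:525],None,fx=6,fy=6,interpolation=cv2.INTER_CUBIC))
cv2.imwrite("pics/a2.png",s)
```

```text
(no output)
```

View pics/a1.png

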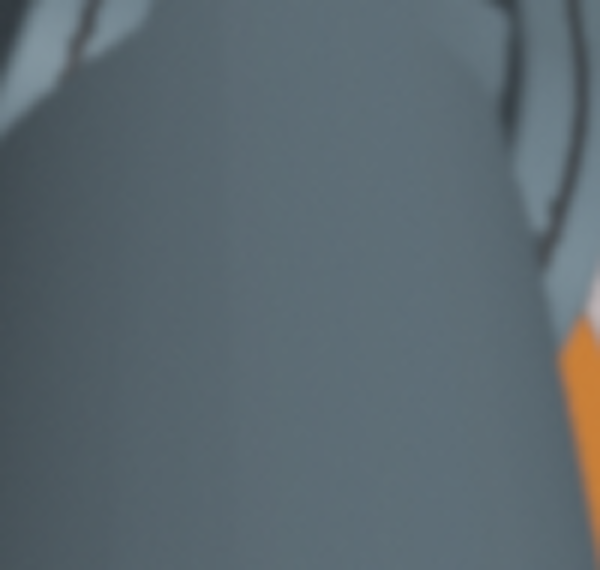

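The top camera's view of the mat is hidden by the arm. I carry on towards the jar and look again on the way.

Call:
{"fn": "servo_tool", "kwargs": {
  "commands": "-1 5 0 0 0 0.105;-1 5 0 0 0 0.105;-1 5 0 0 0 0.105;-1 5 0 0 0 0.105;-1 5 0 0 0 0.105;-1 5 0 0 0 0.105;-1 5 0 0 0 0.105;-1 5 0 0 0 0.105;-1 5 0 0 0 0.105;-1.3 3.7 0 0 0 0.108;0 0 0 0 0 0;0 0 0 0 0 0",
  "hand": 0.7,
  "grip_force": 25
}}

```text
t: 32.67
tool_pos: [0.4005, 0.3377, 0.1662]
tool_rot: [0.008, 1.0, -0.0, 0.001]
wrist_force: [-0.1, 0.3, -0.1]
finger_gap: 0.0749
grip_force: 0.0
```

Run:
```python
from h import *
im=manip.grab_frame("top");s=manip.grab_frame("side")
a=cv2.resize(im[190:285,425:525],(400,380),interpolation=cv2.INTER_CUBIC)
b=cv2.resize(s[80:270,200:390],(380,380),interpolation=cv2.INTER_CUBIC)
cv2.imwrite("pics/a3.png",np.hstack([a,b]))
```

```text
(no output)
```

View pics/a3.png

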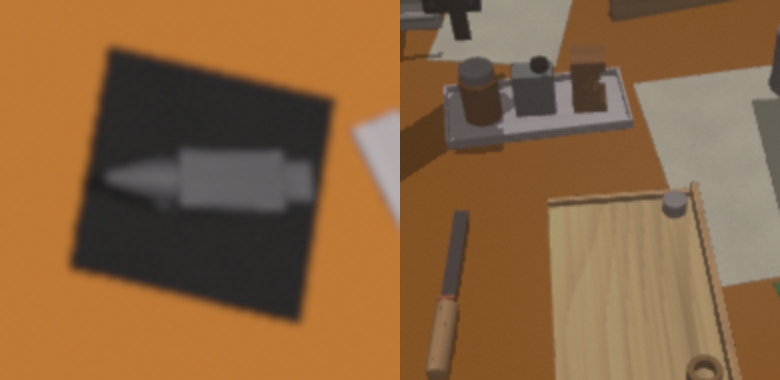

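The anvil stands on the mat, with its head at (180–285, 150–210) inside mat corners (110,47), (335,98), (300,322) and (70,268). The jar, tin and block all stand in the metal tray. I check the anvil's centring with numbers.

Run:
```python
from h import *
C=lambda p:(p[0]/4+425-.4,p[1]/4+190-.4)
M=np.array([plane("top",C(p),.006) for p in((110,47),(335,98),(300,322),(70,268))])
A=np.array([plane("top",C(p),.046) for p in((180,150),(285,152),(281,210),(180,208))])
print(M.mean(0),A.mean(0),np.linalg.norm(np.roll(M,1,0)-M,axis=1))
print(plane("top",C((103,177)),.036),plane("top",C((315,180)),.046))
```

```text
[ 0.50345587 -0.34787949  0.006     ] [ 0.50119006 -0.34739834  0.046     ] [0.12818311 0.12876738 0.12830702 0.12836298]
[ 0.50323161 -0.28195152  0.036     ] [ 0.50142046 -0.39206782  0.046     ]
```

Call:
{"fn": "servo_tool", "kwargs": {
  "commands": "0 0.2 -4 0 0 0;0 0 -4 0 0 0;0 0 -2.5 0 0 0;0 0 -1.3 0 0 0;0 0 -0.6 0 0 0;0 0 0 0 0 0;0 0 0 0 0 0"
}}

```text
t: 33.65
tool_pos: [0.4, 0.3415, 0.0425]
tool_rot: [0.007, 1.0, 0.001, 0.001]
wrist_force: [-0.5, 0.1, -0.6]
finger_gap: 0.0748
grip_force: 0.0
```

Call:
{"fn": "servo_tool", "kwargs": {
  "commands": "0 0 0 0 0 0;0 0 0 0 0 0;0 0 0 0 0 0;0 0 0 0 0 0;0 0 0 0 0 0;0 0 0 0 0 0",
  "hand": -1
}}

```text
t: 34.4
tool_pos: [0.3995, 0.341, 0.042]
tool_rot: [0.007, 1.0, -0.0, 0.0]
wrist_force: [-2.0, -1.8, 6.1]
finger_gap: 0.0549
grip_force: 25.0
```

Call:
{"fn": "servo_tool", "kwargs": {
  "commands": "0 0 1.5 0 0 0;0 0 3 0 0 0;0 0 4 0 0 0;0 0 4 0 0 0;1.5 -4 0 0 0 0;1.5 -4.5 0 0 0 0;1.5 -4.5 0 0 0 0;1.5 -4.5 0 0 0 0;1.5 -4.5 0 0 0 0;1.5 -4.5 0 0 0 0;1.5 -4.5 0 0 0 0;1.5 -4.5 0 0 0 0"
}}

```text
t: 35.9
tool_pos: [0.5196, -0.0152, 0.1673]
tool_rot: [0.007, 1.0, 0.0, 0.0]
wrist_force: [1.0, 0.4, -2.6]
finger_gap: 0.055
grip_force: 25.0
```

Call:
{"fn": "servo_tool", "kwargs": {
  "commands": "1.5 -4.5 0 0 0 0;1 -3 0 0 0 0;1 -2.4 0 0 0 0;0 0 0 0 0 0;0 0 -4 0 0 0;0 0 -4 0 0 0;0 0 -2 0 0 0;0 0 -1 0 0 0;0 0 -0.5 0 0 0;0 0 0 0 0 0;0 0 0 0 0 0"
}}

```text
t: 37.28
tool_pos: [0.555, -0.1129, 0.0525]
tool_rot: [0.007, 1.0, -0.0, 0.001]
wrist_force: [0.6, 0.0, -2.4]
finger_gap: 0.055
grip_force: 25.0
```

Call:
{"fn": "servo_tool", "kwargs": {
  "commands": "0 0 -0.3 0 0 0;0 0 -0.15 0 0 0;0 0 0 0 0 0;0 0 0 0 0 0"
}}

```text
t: 37.78
tool_pos: [0.5547, -0.1129, 0.048]
tool_rot: [0.007, 1.0, 0.0, 0.0]
wrist_force: [-3.6, 1.4, 5.2]
finger_gap: 0.0553
grip_force: 25.0
```

Call:
{"fn": "servo_tool", "kwargs": {
  "commands": "0 0 0 0 0 0;0 0 0 0 0 0;0 0 0 0 0 0;0 0 0 0 0 0;0 0 2 0 0 0;0 0 4 0 0 0;0 0 4 0 0 0;0 0 3 0 0 0;-1 4 0 0 0 0;-1 5 0 0 0 0;-1 5 0 0 0 0;-1 5 0 0 0 0",
  "hand": 0.6
}}

```text
t: 39.28
tool_pos: [0.5144, 0.0786, 0.1788]
tool_rot: [0.007, 1.0, 0.0, 0.001]
wrist_force: [-0.2, 1.6, -0.1]
finger_gap: 0.0702
grip_force: 0.0
```

Call:
{"fn": "servo_tool", "kwargs": {
  "commands": "-1 5 0 0 0 0;-1 5 0 0 0 0;-0.5 5 0 0 0 0;-0.5 5 0 0 0 0;-0.5 4 0 0 0 0;0 2.9 0 0 0 0;0 0 0 0 0 0;0 0 0 0 0 0"
}}

```text
t: 40.28
tool_pos: [0.4799, 0.3447, 0.1779]
tool_rot: [0.007, 1.0, -0.0, 0.0]
wrist_force: [0.0, -0.7, 0.1]
finger_gap: 0.0708
grip_force: 0.0
```

Down to the tin at z 0.045, then close.

Call:
{"fn": "servo_tool", "kwargs": {
  "commands": "0 0 -4 0 0 0;0 0 -4 0 0 0;0 0 -3 0 0 0;0 0 -1.6 0 0 0;0 0 -0.7 0 0 0;0 0 0 0 0 0;0 0 0 0 0 0"
}}

```text
t: 41.15
tool_pos: [0.4801, 0.3465, 0.0453]
tool_rot: [0.007, 1.0, 0.001, 0.001]
wrist_force: [-0.4, 0.8, 0.3]
finger_gap: 0.0707
grip_force: 0.0
```

Call:
{"fn": "servo_tool", "kwargs": {
  "commands": "0 0 0 0 0 0;0 0 0 0 0 0;0 0 0 0 0 0;0 0 0 0 0 0;0 0 0 0 0 0;0 0 0 0 0 0",
  "hand": -1
}}

```text
t: 41.9
tool_pos: [0.4794, 0.3461, 0.0443]
tool_rot: [0.007, 1.0, -0.0, 0.0]
wrist_force: [-0.3, -1.4, 3.4]
finger_gap: 0.0378
grip_force: 25.0
```

Call:
{"fn": "servo_tool", "kwargs": {
  "commands": "0 0 1.5 0 0 0;0 0 3 0 0 0;0 0 4 0 0 0;0 0 4 0 0 0;1 -4 0 0 0 0;1 -5 0 0 0 0;1 -5 0 0 0 0;1 -5 0 0 0 0;1 -5 0 0 0 0;1 -5 0 0 0 0;1 -5 0 0 0 0;0.4 -3 0 0 0 0"
}}

```text
t: 43.4
tool_pos: [0.5535, -0.0272, 0.1699]
tool_rot: [0.008, 1.0, -0.0, 0.0]
wrist_force: [0.7, -0.1, -3.4]
finger_gap: 0.0376
grip_force: 25.0
```

Call:
{"fn": "servo_tool", "kwargs": {
  "commands": "0 0 0 0 0 0;0 0 -4 0 0 0;0 0 -4 0 0 0;0 0 -2 0 0 0;0 0 -1 0 0 0;0 0 -0.6 0 0 0;0 0 -0.2 0 0 0;0 0 -0.1 0 0 0;0 0 0 0 0 0;0 0 0 0 0 0"
}}

```text
t: 44.65
tool_pos: [0.5536, -0.0239, 0.0505]
tool_rot: [0.007, 1.0, 0.0, 0.0]
wrist_force: [0.1, 0.7, -3.7]
finger_gap: 0.0381
grip_force: 25.0
```

Call:
{"fn": "servo_tool", "kwargs": {
  "commands": "0 0 -0.1 0 0 0;0 0 0 0 0 0;0 0 0 0 0 0"
}}

```text
t: 45.02
tool_pos: [0.5538, -0.024, 0.0502]
tool_rot: [0.007, 1.0, 0.0, 0.0]
wrist_force: [-3.2, -0.7, 8.4]
finger_gap: 0.0375
grip_force: 25.0
```

Call:
{"fn": "servo_tool", "kwargs": {
  "commands": "0 0 0 0 0 0;0 0 0 0 0 0;0 0 0 0 0 0;0 0 0 0 0 0;0 0 2 0 0 0;0 0 4 0 0 0;0 0 4 0 0 0;0 0 3 0 0 0;0 4 0 0 0 0;0 5 0 0 0 0;0 5 0 0 0 0;0 5 0 0 0 0",
  "hand": 0.6
}}

```text
t: 46.52
tool_pos: [0.5533, 0.1676, 0.1793]
tool_rot: [0.007, 1.0, 0.0, 0.0]
wrist_force: [-0.0, -0.6, -0.9]
finger_gap: 0.0707
grip_force: 0.0
```

Call:
{"fn": "servo_tool", "kwargs": {
  "commands": "0 5 0 0 0 0;0 5 0 0 0 0;0.1 5 0 0 0 0;0 3.4 0 0 0 0;0 0 -4 0 0 0;0 0 -4 0 0 0;0 0 -3 0 0 0;0 0 -1.6 0 0 0;0 0 -0.4 0 0 0;0 0 0 0 0 0;0 0 0 0 0 0"
}}

```text
t: 47.9
tool_pos: [0.5552, 0.3506, 0.0505]
tool_rot: [0.007, 1.0, 0.001, 0.001]
wrist_force: [-0.1, 0.4, 0.7]
finger_gap: 0.0706
grip_force: 0.0
```

Call:
{"fn": "servo_tool", "kwargs": {
  "commands": "0 0 -0.35 0 0 0;0 0 0 0 0 0"
}}

```text
t: 48.15
tool_pos: [0.5544, 0.3501, 0.0457]
tool_rot: [0.007, 1.0, -0.0, -0.0]
wrist_force: [-0.7, -0.0, 0.6]
finger_gap: 0.0704
grip_force: 0.0
```

Call:
{"fn": "servo_tool", "kwargs": {
  "commands": "0 0 0 0 0 0;0 0 0 0 0 0;0 0 0 0 0 0;0 0 0 0 0 0;0 0 0 0 0 0;0 0 0 0 0 0",
  "hand": -1
}}

```text
t: 48.9
tool_pos: [0.5545, 0.3501, 0.0457]
tool_rot: [0.007, 1.0, -0.0, 0.0]
wrist_force: [-0.4, -0.4, -0.5]
finger_gap: 0.0448
grip_force: 24.8
```

Call:
{"fn": "servo_tool", "kwargs": {
  "commands": "0 0 1.5 0 0 0;0 0 3 0 0 0;0 0 4 0 0 0;0 0 1.5 0 0 0;-0.1 -3 0 0 0 0;-0.1 -4 0 0 0 0;-0.1 -4 0 0 0 0;-0.1 -4 0 0 0 0;-0.1 -4 0 0 0 0;-0.1 -4 0 0 0 0;-0.2 -3 0 0 0 0;0 -2.1 0 0 0 0"
}}

```text
t: 50.4
tool_pos: [0.5458, 0.0672, 0.1454]
tool_rot: [0.008, 1.0, -0.0, -0.001]
wrist_force: [0.6, -0.3, -2.1]
finger_gap: 0.0451
grip_force: 24.8
```

Call:
{"fn": "servo_tool", "kwargs": {
  "commands": "0 0 0 0 0 0;0 0 -4 0 0 0;0 0 -3 0 0 0;0 0 -1.2 0 0 0;0 0 -0.7 0 0 0;0 0 -0.4 0 0 0;0 0 0 0 0 0;0 0 0 0 0 0;0 0 0 0 0 0"
}}

```text
t: 51.52
tool_pos: [0.5468, 0.0691, 0.0531]
tool_rot: [0.007, 1.0, 0.0, 0.0]
wrist_force: [-0.3, -0.5, -1.5]
finger_gap: 0.045
grip_force: 24.8
```

Call:
{"fn": "servo_tool", "kwargs": {
  "commands": "0 0 -0.1 0 0 0;0 0 -0.1 0 0 0;0 0 0 0 0 0;0 0 0 0 0 0"
}}

```text
t: 52.02
tool_pos: [0.5466, 0.0691, 0.0516]
tool_rot: [0.007, 1.0, 0.0, 0.0]
wrist_force: [-2.8, -1.0, 10.1]
finger_gap: 0.0451
grip_force: 24.8
```

Call:
{"fn": "servo_tool", "kwargs": {
  "commands": "0 0 0 0 0 0;0 0 0 0 0 0;0 0 0 0 0 0;0 0 0 0 0 0;0 0 2 0 0 0;0 0 4 0 0 0;0 0 4 0 0 0;0 0 4 0 0 0;0 5 0 0 0 0;0 5 0 0 0 0;0 5 0 0 0 0;0 5 0 0 0 0",
  "hand": 0.6
}}

```text
t: 53.52
tool_pos: [0.5463, 0.2706, 0.1907]
tool_rot: [0.007, 1.0, -0.0, 0.0]
wrist_force: [0.2, 0.2, 0.7]
finger_gap: 0.0702
grip_force: 0.0
```

Call:
{"fn": "servo_tool", "kwargs": {
  "commands": "-2 5 0 0 0 0;-2 5 0 0 0 0;-2 5 0 0 0 0;-2 5 0 0 0 0;-2 5 0 0 0 0;-2 5 0 0 0 0;0 0 0 0 0 0;0 0 0 0 0 0"
}}

```text
t: 54.52
tool_pos: [0.4268, 0.5683, 0.1902]
tool_rot: [0.007, 1.0, -0.001, 0.0]
wrist_force: [1.2, 0.3, 0.6]
finger_gap: 0.0701
grip_force: 0.0
```

Run:
```python
from h import *
im=manip.grab_frame("top");cv2.imwrite("pics/top2.png",im)
o=cv2.imread("pics/top0.png")
f=lambda i:cv2.resize(i[150:250,255:525],(800,296),interpolation=cv2.INTER_CUBIC)
cv2.imwrite("pics/f.png",np.vstack([f(o),f(im)]))
```

```text
(no output)
```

View pics/f.png

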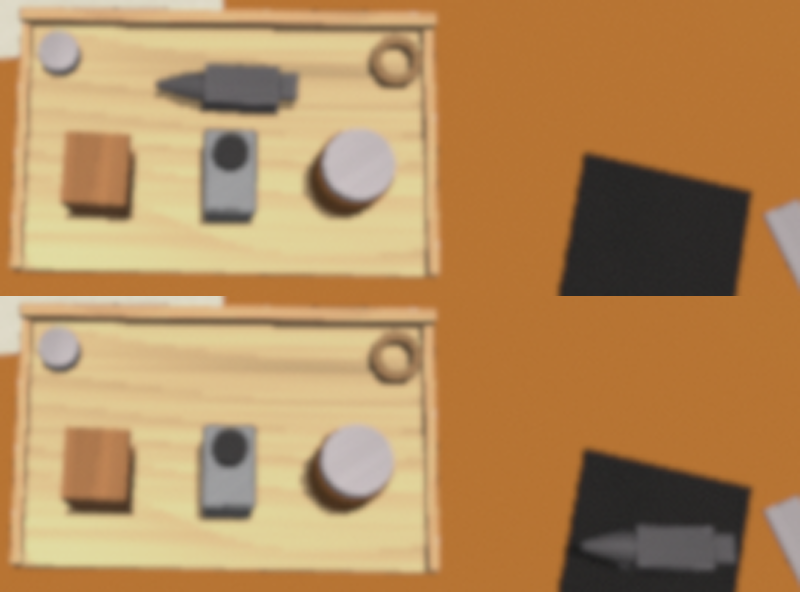

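The lower half (now) matches the upper half (start). The block at (97,465), tin cap at (229,448) and jar lid at (356,461) are each within 1–2 px of where they began. The anvil is on the mat, and the bystanders are unmoved.

```bash
python3 -c "
from bench import manip
print(manip.finish_job())"
```

```text
the job is handed in; nothing more can be done
None
```

I handed the job in after about 55 s of robot time: the anvil stands on the mat about 2–3 mm from its centre, the jar, block and tin are back within 1–2 mm of their starting spots by the top camera, and the tape roll and rivet tin did not move; the hand-in call returned no verdict.

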